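Close the housing's terminal covers and present it to the 3D scanner

TASK

Get the drive-control housing measured: while it stands in its nest, press both of its hinged terminal covers down until they snap shut, then draw the housing straight up out of the nest and hold it up over the middle of the turntable, its centre about 15 cm above the plate, turned and tipped back so that its vented front face looks squarely up into the scanner head. Finish there, still holding it steady in the gripper for the exposure (do not put it down or let go), and leave the other things on the bench where they are.

Things in the scene. Friction and masses are not known exactly. Their poses are not given: they have to be found in the camera images.
- housing_center (a point): Centre (half-way up) of the drive-control housing: upright cast box 90 deep (x) x 60 wide (y) x 120 mm tall (z), 0.3 to 0.55 kg, balanced near its centre. +x: normal of the front face (vent slots above a round socket); -x: finned back; +y, -y: plain smooth side walls, to grip; +z: top with the two covers. Stands in the nest, sunk 32 mm with 2 mm play all round, underside 10 mm above the bench.
- cover_front (a joint): Opening angle (rad) of the front terminal cover: 0 = shut and flush, about 0.55 to 0.8 at the start, stop at 0.9. It stays where it is left until its free edge meets a sprung roller in the middle rib at about 0.25 rad; pressed past it (6 to 10 N when pressed 18 mm from the hinge line) the roller snaps in over the edge and holds it at 0. Below about 0.08 rad it is caught.
- cover_front_hinge (a point): Middle of the hinge line of the front cover, on the housing, at the front edge of the top, 43 mm forward (+x) and 58 mm up (+z) from housing_center; axes as housing_center. The hinge line runs along y.
- cover_front_edge (a point): Middle of the free edge of the front cover, on its upper face; it moves with the cover. Black plastic plate 35 mm from hinge to free edge, 56 mm wide, 4 mm thick; shut, its upper face is 120 mm above the housing's underside and its free edge lies beside the middle rib (11 mm wide, 6 mm higher); open, its free edge stands up.
- cover_rear (a joint): Opening angle (rad) of the rear terminal cover: 0 = shut and flush, about 0.55 to 0.8 at the start, stop at 0.9. It stays where it is left until its free edge meets a sprung roller in the middle rib at about 0.25 rad; pressed past it (6 to 10 N when pressed 18 mm from the hinge line) the roller snaps in over the edge and holds it at 0. Below about 0.08 rad it is caught.
- cover_rear_hinge (a point): Middle of the hinge line of the rear cover, on the housing, at the back edge of the top, 43 mm backward (-x) and 58 mm up (+z) from housing_center; axes as housing_center. The hinge line runs along y.
- cover_rear_edge (a point): Middle of the free edge of the rear cover, on its upper face; it moves with the cover. Black plastic plate 35 mm from hinge to free edge, 56 mm wide, 4 mm thick; shut, its upper face is 120 mm above the housing's underside and its free edge lies beside the middle rib (11 mm wide, 6 mm higher); open, its free edge stands up.
- nest: The housing's nest, fixed to the bench: open-topped block with four white plastic walls on an aluminium plate, 118 x 88 mm outside, 42 mm high, pocket 94 x 64 mm, floor 10 mm above the bench. Origin at the middle of its underside, x along the housing's front direction.
- station: Turntable, fixed: black round plate 264 mm across with small white dots, top 100 mm above the bench, on a narrower drum; a drive motor stands beside it (towards -y, to 235 mm from the axis, 81 mm high). An aluminium rail 45 mm wide, 14 mm high runs from it along the bench straight to the scanner's column: the rail points to the scanner. Origin on the axis at bench level, z up, x along the rail.
- measuring_point (a point): The point the scanner is aimed at: on the turntable's axis, 150 mm above its plate (250 mm above the bench). Its axes are those of the scanner head: x is the viewing direction, from the lens to this point, always 40 degrees below level; y is level. The head, a dark bar 420 mm wide with a projector lens between two camera lenses, hangs 0.91 m back along -x on the column at the left end of the bench.
- nest_b: Another block like it, fixed, 92 x 92 mm, 30 mm high, holding a round flange; not needed. It and the housing's nest may have changed places.
- flange: Bystander: round cast flange 86 mm across, standing in the other nest to 80 mm above the bench. Origin under its centre.
- spray_can: Bystander: bare aluminium can, 52 mm diameter, 160 mm high. Origin under its centre.
- marker_jar: Bystander: clear jar 56 mm diameter, 55 mm high. Origin under its centre.
- caliper: Bystander: caliper lying flat, about 150 x 45 mm, 11 mm high.
- reference_ball: Bystander: white ball on a post and steel foot, 56 mm diameter, 85 mm high. Origin under its centre.
- bracket: Bystander: small cast bracket lying flat, 85 x 60 mm, 28 mm high. Origin under its centre.
There are look-alikes about, which are no part of the job. What is shaped like the part that bears housing_center but yellow is not meant. Leave any orange look-alike of the nest alone.

How it is judged:
On the way, in this order (a step that is already met when the one before it is completed fails the run):
1. both terminal covers are snapped shut while the housing stands in its nest (value of joint each of cover_front, cover_rear below 0.05 rad and distance between housing_center and nest below 0.085 m), for 0.3 s.
2. the housing is drawn clear of the nest, in the gripper (height (world z) of housing_center above 0.13 m and contact force between the fingers and housing above 1 N), for 0.1 s.
At the end, for the whole second after the job is handed in: The gripper still holds the housing, steady, touching neither turntable nor nest; its centre within 60 mm of the turntable axis, 90 to 210 mm above the plate; its front face within 15 degrees of looking straight at the scanner lens; both covers shut (under 0.05 rad) (value of joint each of cover_front, cover_rear below 0.05 rad and horizontal distance between housing_center and measuring_point below 0.06 m and height (world z) of housing_center between 0.19 and 0.31 m and angle between the x axis of housing_center and the x axis of measuring_point, either way round below 0.26 rad and angle between housing_center's own x axis and vertical below 1.25 rad and contact force between the fingers and housing above 2 N and contact force between housing and station below 0.2 N and contact force between housing and nest below 0.2 N and linear speed of housing below 0.03 m/s and angular speed of housing below 0.15 rad/s); the arm keeps its last pose, push and grip.
It fails at once if a bystander on the bench is disturbed (shifted over 30 mm) (distance of any of flange, spray_can, marker_jar, caliper, reference_ball, bracket from where it was at the start of the episode above 0.03 m).
It also fails if it takes over 48 s, if anything falls off the work surface, if the arm or the gripper's body presses on something with over 40 N, if the wrist force passes 120 N, or if a joint passes its speed limit or range.

ROBOT

A 7-joint arm with a two-finger parallel gripper is mounted at the origin on the work surface. World frame = base frame: x ahead of the robot, y to its left, z up, the work surface at z = 0. Lengths are in m, angles in rad, forces in N, time in s.
With the tool pointing down it reaches from about 0.4 to 0.9 m from the base axis. Payload 5.5 kg.
Tool frame: the origin (TCP) lies midway between the tips of the shut fingers; the grasp point (between the pads) lies 19 mm behind it (arm.grasp_offset is the distance from the TCP to the grasp point, in m); z points along the fingers, y is the direction in which the jaws open and shut (so a half turn about z gives the same grasp; the last joint's range is limited). The gripper opens to 92 mm and grips with 3 to 60 N. Pads are 19 mm wide; open, the fingers measure 130 mm over their backs; the gripper's body (75 mm by 190 mm) begins 47 mm behind the grasp point.
Start: joints at [-0.947, 0.501, -0.427, 1.55, 0.221, 1.138, -0.21], TCP at [0.229, 0.608, 0.227] pointing down, gripper open.
Joint ranges: [-2.88, 2.88], [-0.31, 2.03], [-1.54, 1.56], [0.2, 2.42], [-1.41, 4.55], [0.19, 2.02], [-2.57, 2.57]. Speed limits (rad/s): [2.57, 2.57, 3.14, 3.14, 3.14, 3.14, 3.14].

INTERFACE

Orientations are given as a unit quaternion [w, x, y, z].
In Python, from workcell import arm, solver, eyes, ticket gives the robot as it stands. Calls block until the motion is done:
- arm.move_to(position, orientation): joint-space move of the TCP to a pose.
- arm.move_l(position, v=0.15, rot=None, max_force=None): straight line of the TCP; rot=None keeps the orientation; v is the mean speed in m/s. With max_force (N) it stops when the force on the tool has changed by that much, and returns True; else False.
- arm.move_j(angles): joint-space move.
- arm.command_gripper(opening, grip_force=None): finger opening in m; grip_force is the grip in N (None keeps the last); returns when the fingers have stopped.
- arm.pause(seconds).
- solver.inverse_kinematics(position, orientation): joint angles nearest the present ones, or None.
- arm.state(): the state.
- eyes.capture(name): name is "side" or "top" or "wrist"; returns (picture, depth): 480x640x3 uint8, red, green, blue; 480x640 float32, m along the optical axis (not along the pixel's ray), 0 where there is no reading.
- eyes.camera_params(name): a dict with "fx", "fy", "cx", "cy" (pixels), "k1" (the pictures are not rectified: a ray, as slopes to the right and down, at radius r is drawn at 1 + k1 r^2 times it, then the intrinsics apply), "rvec" (rotation vector, rad) and "tvec" (3), from world to camera coordinates, as OpenCV has them. Camera axes: x right, y down, z forward; pixel columns grow to the right and rows downward; lengths in m; the calibration is good to about 2 mm. A picture is of the moment at which its call begins: read the wrist's pose just before it. camera_params takes no time and is no camera call; for the wrist camera it gives the pose at the moment of the call.
A pose or a line that the arm cannot do raises arm.PlanningError and nothing moves.
- ticket.hand_in(): hands the job in, once; it reports no verdict.
The state is a dict: "time_s": time; "joints": joint angles; "joint_velocities": joint speeds; "joint_efforts": joint torques, N m; "position": TCP position; "eef_rot": TCP orientation; "contact_force": force on the tool from outside, world axes, zero at the start; "wrist_torque": the same for the moment, N m; "gripper_width": finger opening in m.
Only numpy, scipy, OpenCV 4.12 (cv2) and the standard library are available. Lean on these libraries where they do the work, as an engineer would, in place of code of your own. Each camera call takes 0.05 s, during which the arm holds its last target.

## Working session

There is one attempt and no reset: what is moved stays moved. The work goes in short steps, each a Python script; the robot and the scene stay as the last script left them, time stands still between calls to the robot, and variables do not carry over. Pictures are saved under pics/ and viewed, and the job is handed in when it is done.

```bash
ls; mkdir -p pics
python3 - <<'E'
from workcell import arm,solver,eyes,ticket
import cv2,numpy as np
print(arm.state()); print(arm.grasp_offset)
for n in ["side","top","wrist"]:
    p=eyes.camera_params(n); print(n,p)
    im,d=eyes.capture(n); np.save(f"pics/{n}0_d.npy",d); cv2.imwrite(f"pics/{n}0.png",im[:,:,::-1])
E
```

```text
pics
{'time_s': 0.0, 'joints': array([-0.94677367,  0.50185078, -0.42680474,  1.55144455,  0.22081113,
        1.13829016, -0.21027734]), 'joint_velocities': array([ 0.00068164,  0.00157291,  0.00085085, -0.00209658,  0.00018628,
       -0.00025746, -0.00044811]), 'joint_efforts': array([ 1.35907223e-03, -5.66601884e+01, -5.81592143e+00, -2.79101157e+01,
       -6.86862110e-02,  3.08575749e-02,  1.83836187e-04]), 'position': array([0.22926881, 0.60747969, 0.22567998]), 'eef_rot': array([-2.05692938e-04,  1.79388420e-01,  9.83777852e-01, -9.44041529e-04]), 'contact_force': array([0.1893265 , 0.00893638, 0.12015254]), 'wrist_torque': array([0.05366358, 0.0276433 , 0.00848149]), 'gripper_width': 0.0917371020412304}
0.0188
side {'fx': 499.69510891025107, 'fy': 499.69510891025107, 'cx': 310.8008710645771, 'cy': 242.96336498550718, 'k1': 0.04379763287750505, 'rvec': array([ 2.24952272, -0.96158945,  0.37316342]), 'tvec': array([-0.40888873,  0.37864939,  1.12838927])}
top {'fx': 454.6406781378282, 'fy': 454.6406781378282, 'cx': 325.7583468208096, 'cy': 238.1269163416596, 'k1': -0.02156765179667652, 'rvec': array([ 2.18451954, -2.16744421,  0.04754641]), 'tvec': array([-0.0187247 ,  0.56804166,  1.27294122])}
wrist {'fx': 396.61809047276074, 'fy': 396.61809047276074, 'cx': 325.2641324814474, 'cy': 238.53763914695344, 'k1': 0.010783381690986908, 'rvec': array([-2.38863072, -1.65324327, -0.22725735]), 'tvec': array([-0.64908979, -0.03479596,  0.39163831])}
```

View pics/side0.png

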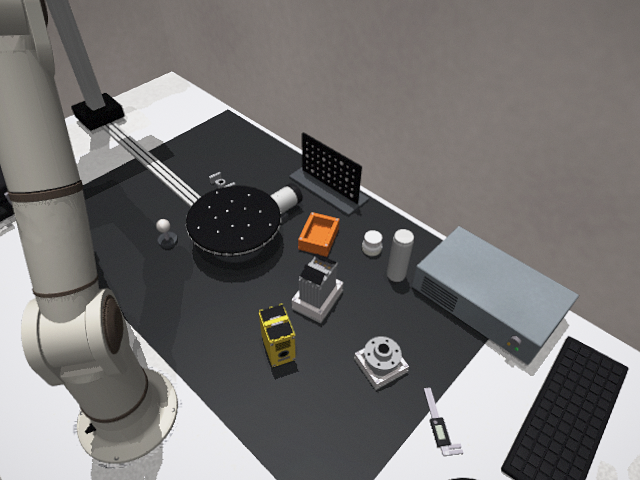

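View pics/top0.png

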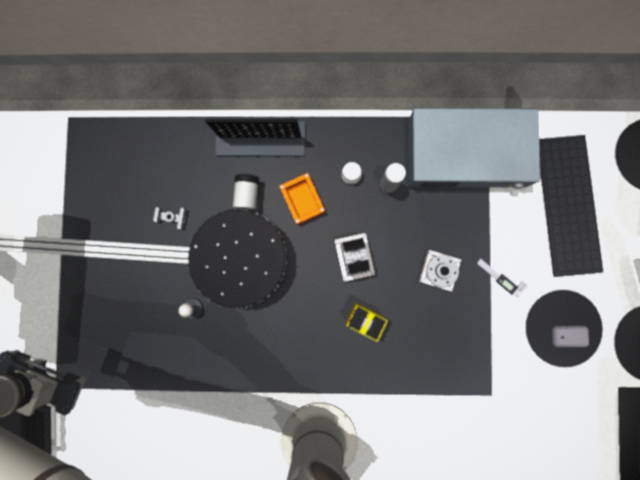

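View pics/wrist0.png

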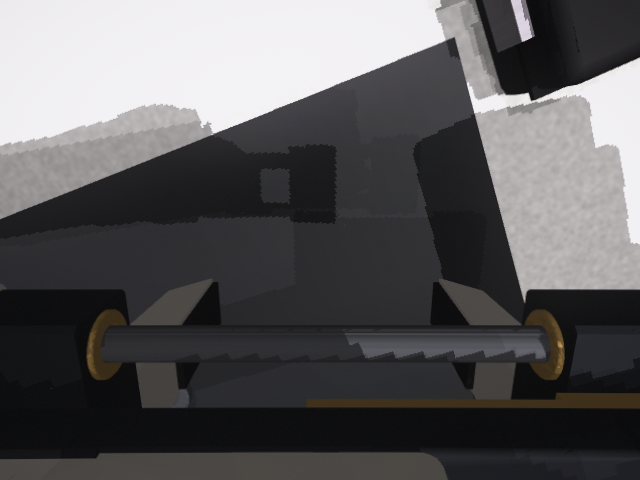

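The grey housing stands in the white nest at top (354,257). The rail leaves the turntable (238,257) to the left, towards the scanner. I'll enlarge the housing.

```bash
cat > h.py <<'E'
import numpy as np,cv2
def K(p): return np.array([[p['fx'],0,p['cx']],[0,p['fy'],p['cy']],[0,0,1.]])
def dist(p): return np.array([p['k1'],0,0,0,0.])
def ray(p,uv):
    n=cv2.undistortPoints(np.array(uv,float).reshape(-1,1,2),K(p),dist(p)).reshape(-1,2)
    R=cv2.Rodrigues(np.array(p['rvec']))[0]; c=-R.T@p['tvec']
    d=np.c_[n,np.ones(len(n))]@R
    return c,d
def atz(p,uv,z):
    c,d=ray(p,uv); return c+d*((z-c[2])/d[:,2])[:,None]
def atdepth(p,uv,D):
    c,d=ray(p,uv); return c+d*np.array([D[int(round(v)),int(round(u))] for u,v in np.array(uv).reshape(-1,2)])[:,None]
def cloud(p,D):
    v,u=np.nonzero(D>0); c,d=ray(p,np.c_[u,v]); return u,v,c+d*D[v,u][:,None]
def proj(p,X): return cv2.projectPoints(np.array(X,float).reshape(-1,1,3),np.array(p['rvec']),np.array(p['tvec']),K(p),dist(p))[0].reshape(-1,2)
E
python3 - <<'E'
import cv2,numpy as np
t=cv2.imread('pics/top0.png'); s=cv2.imread('pics/side0.png')
a=cv2.resize(t[225:290,320:390],None,fx=8,fy=8,interpolation=cv2.INTER_CUBIC)
cv2.imwrite('pics/ct.png',a)
b=cv2.resize(s[245:330,280:360],None,fx=7,fy=7,interpolation=cv2.INTER_CUBIC)
cv2.imwrite('pics/cs.png',b)
from workcell import eyes
from h import *
p=eyes.camera_params('top');D=np.load('pics/top0_d.npy')
u,v,X=cloud(p,D)
m=(u>325)&(u<385)&(v>228)&(v<288)
for lo,hi in [(.03,.05),(.11,.126),(.126,.136),(.136,.16)]:
    k=m&(X[:,2]>lo)&(X[:,2]<hi); print(lo,k.sum(),X[k].mean(0),X[k].min(0),X[k].max(0))
    if k.sum()>5: print(cv2.minAreaRect((X[k][:,:2]*1000).astype(np.float32)))
# turntable
k=(abs(X[:,2]-.1)<.01)&(u<310)&(u>180)&(v>195)&(v<320); print(X[k].mean(0),X[k].min(0),X[k].max(0)); 
print(cv2.minEnclosingCircle(X[k][:,:2].astype(np.float32)))
# rail
print(atz(p,[[10,236],[10,250],[185,250],[185,262],[10,243],[185,256]],.014))
E
```

```text
0.03 490 [ 0.5097284  -0.09054635  0.04160025] [ 0.44782721 -0.14924385  0.03087518] [ 0.57917285 -0.04062324  0.04868986]
((514.3866577148438, -93.8857421875), (117.85035705566406, 88.01911926269531), 12.962688446044922)
0.11 97 [ 0.51666662 -0.09064159  0.12319097] [ 0.46559393 -0.12985864  0.11334049] [ 0.56519614 -0.0565906   0.12599006]
((515.2442626953125, -93.71047973632812), (90.45684814453125, 59.98567581176758), 13.034626007080078)
0.126 285 [ 0.5155266  -0.09270856  0.13168626] [ 0.465794   -0.1293019   0.12604202] [ 0.56434783 -0.05650205  0.13594938]
((514.6475219726562, -93.84925079345703), (89.08509826660156, 59.9390754699707), 13.1134614944458)
0.136 416 [ 0.51391283 -0.09392894  0.14375238] [ 0.47106221 -0.12868569  0.13600023] [ 0.55853465 -0.0590409   0.15687985]
((513.8255615234375, -93.93597412109375), (83.2154541015625, 55.257423400878906), 12.95366096496582)
[0.50643807 0.22148471 0.10014129] [0.37522614 0.09192324 0.09000652] [0.64026817 0.35386501 0.10866148]
((0.506832480430603, 0.22428712248802185), 0.1341477930545807)
[[0.56819842 0.91167791 0.014     ]
 [0.5271578  0.90937244 0.014     ]
 [0.53144154 0.39013328 0.014     ]
 [0.49700645 0.38913263 0.014     ]
 [0.54765657 0.91051889 0.014     ]
 [0.51420921 0.38963098 0.014     ]]
```

View pics/ct.png

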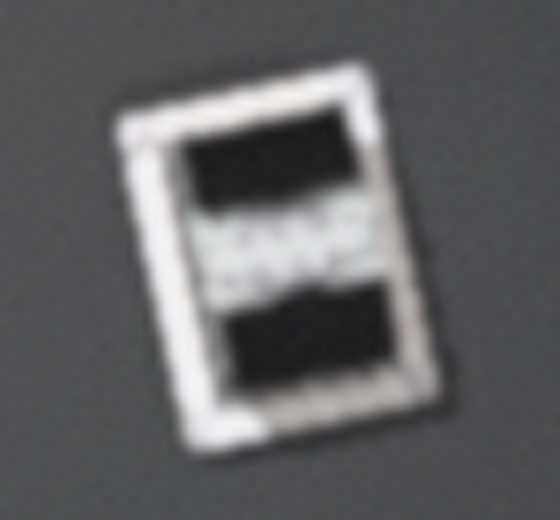

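View pics/cs.png

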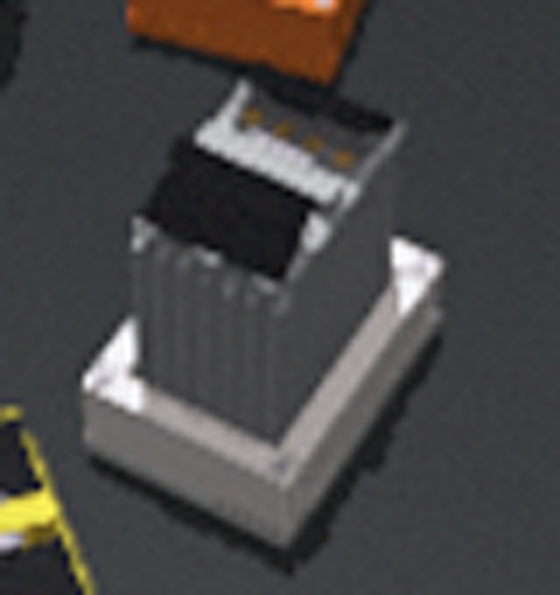

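The nest (117.9 x 88.0 mm) and the housing (about 90 x 60 mm) fit well: centre about (0.5145, -0.094), long axis at 13°. The side view shows the ribbed (finned) face and the rear cover towards that camera. Next: which way is front, obstacle heights, and IK.

Run:
```python
from workcell import arm,solver,eyes
from h import *
from scipy.spatial.transform import Rotation as R
ps=eyes.camera_params('side');p=eyes.camera_params('top');D=np.load('pics/top0_d.npy');Ds=np.load('pics/side0_d.npy')
for q in (ps,p): print('cam at',ray(q,[[320,240]])[0])
C=np.array([.5145,-.0938,.07]);a=np.radians(13)
for s in (1,-1):
    f=s*np.array([np.cos(a),np.sin(a),0]); print(s,'bottom/top centre of that face in side crop',(proj(ps,[C+.045*f-[0,0,.02],C+.045*f+[0,0,.06]])-[280,245])*7)
u,v,X=cloud(p,D)
for n,b in dict(can=(382,408,160,192),jar=(340,363,160,186),yellow=(342,392,295,345),flange=(418,465,248,295),ball=(175,205,298,322)).items():
    k=(u>=b[0])&(u<b[1])&(v>=b[2])&(v<b[3])&(X[:,2]>.03); print(n,np.median(X[k],0).round(3),X[k].min(0).round(3),X[k].max(0).round(3))
# side cloud check of housing
us,vs,Y=cloud(ps,Ds)
k=(us>285)&(us<350)&(vs>245)&(vs<325)&(Y[:,2]>.05)&(Y[:,2]<.125); 
L=(Y[k]-C)[:,:2]@np.array([[np.cos(a),-np.sin(a)],[np.sin(a),np.cos(a)]]);print('side local',np.percentile(L,[2,50,98],axis=0))
# scanner head
k=(Y[:,2]>.6)&(Y[:,1]>.5)&(us<110); print('head side',k.sum(), Y[k].min(0) if k.any() else '', Y[k].max(0) if k.any() else '')
# cover angles local from top
k=(u>325)&(u<385)&(v>228)&(v<288)&(X[:,2]>.11)
L=(X[k]-C); lx=L[:,0]*np.cos(a)+L[:,1]*np.sin(a); ly=-L[:,0]*np.sin(a)+L[:,1]*np.cos(a)
for x in range(-44,46,4):
    m=(abs(lx*1000-x)<2)&(abs(ly)<.022)
    print(x,m.sum(),np.percentile(X[k][m][:,2],[10,50,90]).round(4))
```

```text
cam at [-0.0618361  -0.61696516  1.09515204]
cam at [ 0.48177857 -0.04473586  1.30739795]
1 bottom/top centre of that face in side crop [[313.53527937 219.39250927]
 [319.11863971  82.73700743]]
-1 bottom/top centre of that face in side crop [[191.44589364 387.44450611]
 [191.28941013 253.08927494]]
can [ 0.718 -0.188  0.158] [ 0.701 -0.216  0.032] [ 0.75  -0.167  0.166]
jar [ 0.751 -0.084  0.054] [ 0.727 -0.109  0.03 ] [ 0.777 -0.062  0.061]
yellow [ 0.345 -0.122  0.12 ] [ 0.299 -0.174  0.03 ] [ 0.387 -0.071  0.131]
flange [ 0.478 -0.329  0.062] [ 0.422 -0.387  0.03 ] [ 0.533 -0.281  0.087]
ball [0.368 0.362 0.079] [0.349 0.346 0.062] [0.385 0.383 0.087]
side local [[-0.1586079  -0.03297045]
 [-0.03543031 -0.02167365]
 [ 0.03999844  0.02572687]]
head side 0  
-44 13 [0.1168 0.1296 0.1333]
-40 25 [0.13   0.1334 0.1363]
-36 26 [0.133  0.1362 0.1387]
-32 28 [0.1344 0.1384 0.1415]
-28 26 [0.1391 0.1418 0.144 ]
-24 29 [0.1418 0.1443 0.1468]
-20 25 [0.1445 0.1471 0.1498]
-16 28 [0.1464 0.1487 0.1509]
-12 26 [0.1227 0.1255 0.1382]
-8 27 [0.1263 0.1328 0.1361]
-4 27 [0.1317 0.1346 0.1363]
0 26 [0.1329 0.1356 0.1384]
4 26 [0.1337 0.1355 0.1377]
8 26 [0.1249 0.1342 0.1375]
12 24 [0.122  0.126  0.1304]
16 33 [0.1247 0.1306 0.1544]
20 26 [0.1489 0.1513 0.1533]
24 26 [0.1466 0.1495 0.1521]
28 26 [0.141  0.1447 0.1478]
32 26 [0.1379 0.1424 0.1446]
36 22 [0.1345 0.137  0.1398]
40 28 [0.1311 0.1345 0.1372]
44 19 [0.1244 0.1286 0.1321]
```

Run:
```python
from workcell import arm,solver,eyes
from h import *
th=tool_in_h(0,0); r=Rh0*th
def P(lx,z): 
    x=C0+Rh0.apply([lx,0,0]); x[2]=z; return list(x)
arm.command_gripper(0.0,20)
arm.move_to(P(.024,.25),q(r))
arm.move_l(P(.024,.165),v=.15)
s=arm.state(); print(s['time_s'],s['position'],s['contact_force'],s['gripper_width'])
h=arm.move_l(P(.024,.129),v=.04,max_force=25)
s=arm.state(); print('front',h,s['time_s'],s['position'],s['contact_force'])
arm.move_l(P(.024,.17),v=.15)
s=arm.state(); print(s['time_s'],s['contact_force'])
pw=eyes.camera_params('wrist'); im,d=eyes.capture('wrist'); cv2.imwrite('pics/w1.png',im[:,:,::-1])
im,d=eyes.capture('side'); cv2.imwrite('pics/s1.png',cv2.resize(im[225:330,250:380,::-1],None,fx=5,fy=5,interpolation=cv2.INTER_CUBIC))
```

```text
5.0 [ 0.53844544 -0.08841412  0.16552043] [ 0.11175602 -0.71507834 -0.70063109] 0.000519973852277143
front False 6.05 [ 0.53858826 -0.08836569  0.13044609] [-4.25491211  0.80635037 15.3094227 ]
6.475 [ 0.50624762  0.55216362 -0.50065211]
```

View pics/s1.png

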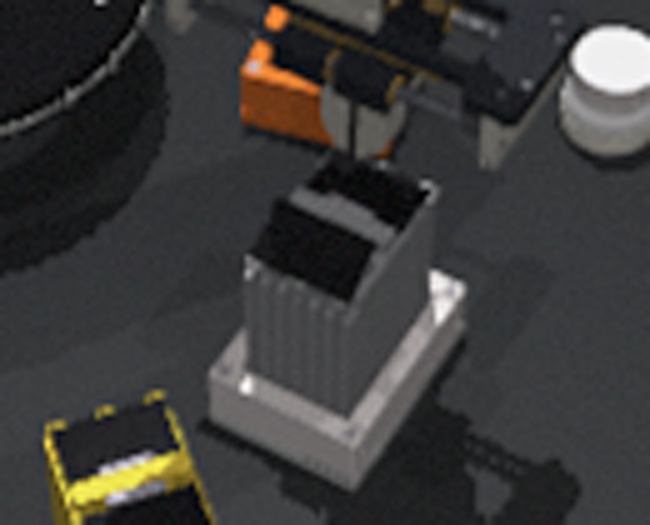

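View pics/w1.png

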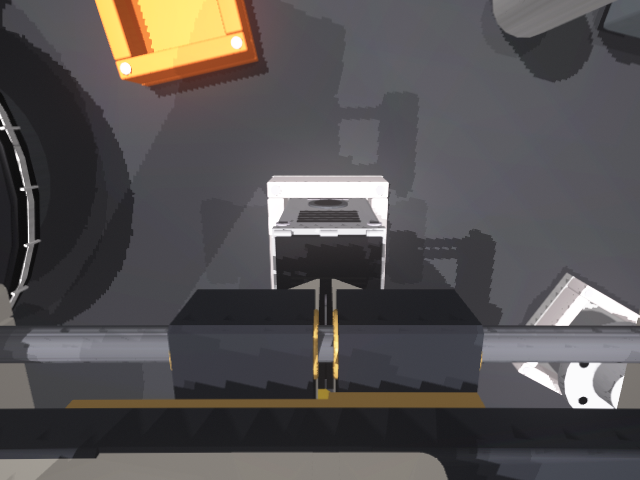

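The wrist view shows the vent slots and socket on the far face (325,210), so the front direction is right. The front cover lies flush in both views. Now the rear cover.

Run:
```python
from workcell import arm,solver,eyes
from h import *
def P(lx,z): 
    x=C0+Rh0.apply([lx,0,0]); x[2]=z; return list(x)
arm.move_l(P(-.024,.17),v=.15)
h=arm.move_l(P(-.024,.129),v=.04,max_force=25)
s=arm.state(); print('rear',h,s['time_s'],s['position'],s['contact_force'])
arm.move_l(P(-.024,.17),v=.15)
arm.move_l(P(-.10,.26),v=.3)
s=arm.state(); print(s['time_s'],s['contact_force'])
im,D=eyes.capture('side'); ps=eyes.camera_params('side'); cv2.imwrite('pics/s2.png',cv2.resize(im[225:330,250:380,::-1],None,fx=5,fy=5,interpolation=cv2.INTER_CUBIC))
pw=eyes.camera_params('wrist'); im,Dw=eyes.capture('wrist'); cv2.imwrite('pics/w2.png',im[:,:,::-1])
for n,p,D in (('s',ps,D),('w',pw,Dw)):
    u,v,X=cloud(p,D); L=Rh0.inv().apply(X-C0)*1000
    for x in range(-42,45,6):
        m=(abs(L[:,0]-x)<3)&(abs(L[:,1])<22)&(L[:,2]>45)&(L[:,2]<95)
        if m.sum()>3: print(n,x,m.sum(),np.percentile(L[m,2],[10,50,90]).round(1))
```

```text
rear False 8.2167 [ 0.49170607 -0.09913042  0.13037229] [-3.48558578  0.81596322 15.94681764]
9.1833 [ 0.39358444  1.12402517 -0.77247055]
s -42 36 [47.2 57.8 62. ]
s -36 49 [46.8 59.3 61.6]
s -30 38 [58.3 59.9 63.2]
s -24 32 [58.4 60.3 62.4]
s -18 39 [57.5 60.  62.4]
s -12 38 [59.2 61.5 64.6]
s -6 46 [57.8 64.  67.4]
s 0 33 [61.7 65.4 67.8]
s 6 16 [63.8 65.8 66.9]
s 12 15 [60.6 63.1 66.5]
s 18 12 [58.3 60.3 61.5]
s 24 6 [58.5 59.2 59.9]
s 30 9 [56.8 60.8 62.1]
s 36 8 [57.8 60.2 62.4]
s 42 4 [58.9 62.6 62.9]
w -42 323 [49.6 61.2 62.4]
w -36 558 [60.7 61.6 62.5]
w -30 573 [60.7 61.6 62.4]
w -24 575 [60.7 61.6 62.5]
w -18 574 [60.7 61.7 62.7]
w -12 604 [60.8 61.8 62.9]
w -6 618 [57.7 66.5 67.8]
w 0 657 [66.4 67.4 68.3]
w 6 609 [65.7 67.1 68.1]
w 12 611 [60.6 62.  66.8]
w 18 643 [60.8 61.9 62.8]
w 24 675 [60.8 61.7 62.7]
w 30 682 [60.5 61.5 62.4]
w 36 699 [60.6 61.5 62.6]
w 42 613 [58.3 61.4 62.4]
```

View pics/s2.png

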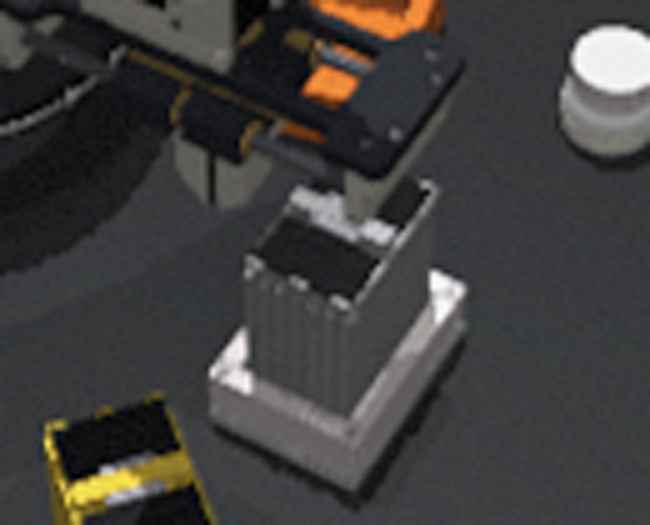

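View pics/w2.png

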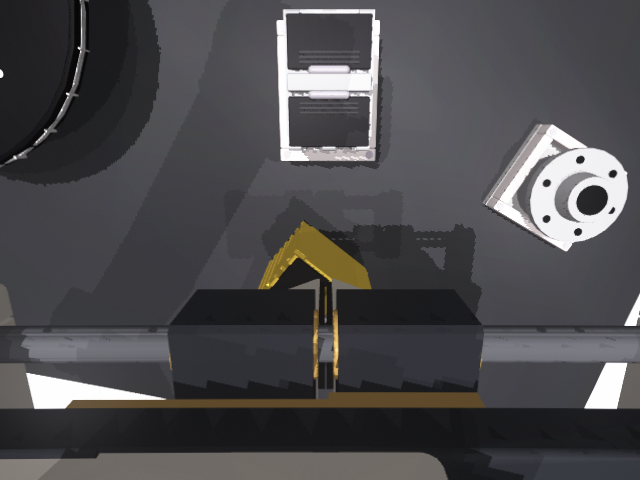

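Both covers measure flat: local height 61.6 mm on both covers against 67.4 mm on the rib, so the 6 mm step matches. Next I'll open, grasp the side walls from above and lift.

Run:
```python
from workcell import arm,solver,eyes
from h import *
th=tool_in_h(0,0); r=Rh0*th
def P(lx,z): 
    x=C0+Rh0.apply([lx,0,0]); x[2]=z; return list(x)
zt=.070+.027-arm.grasp_offset
arm.command_gripper(0.092,55)
arm.move_l(P(0,.26),v=.2)
h=arm.move_l(P(0,zt),v=.12,max_force=12)
s=arm.state(); print('down',h,s['time_s'],s['position'],s['contact_force'])
if not h:
    arm.command_gripper(0.05,55)
    s=arm.state(); print(s['time_s'],s['gripper_width'],s['contact_force'],s['wrist_torque'])
    h=arm.move_l(P(0,zt+.03),v=.06,max_force=30)
    s=arm.state(); print('up',h,s['position'],s['gripper_width'],s['contact_force'])
    im,D=eyes.capture('side'); cv2.imwrite('pics/s3.png',cv2.resize(im[200:330,250:380,::-1],None,fx=4,fy=4,interpolation=cv2.INTER_CUBIC))
```

```text
down False 13.0583 [ 0.51508001 -0.09387615  0.0788588 ] [ 0.00559407 -0.2808827   0.06903432]
13.6667 0.05975578083454382 [ 0.53622404 -2.85480495  1.1905336 ] [-0.55292589  0.02376687  0.02811586]
up False [ 0.51451032 -0.09354006  0.10838446] 0.05954920820220788 [-0.07050915  0.02307454 -5.05729209]
```

View pics/s3.png

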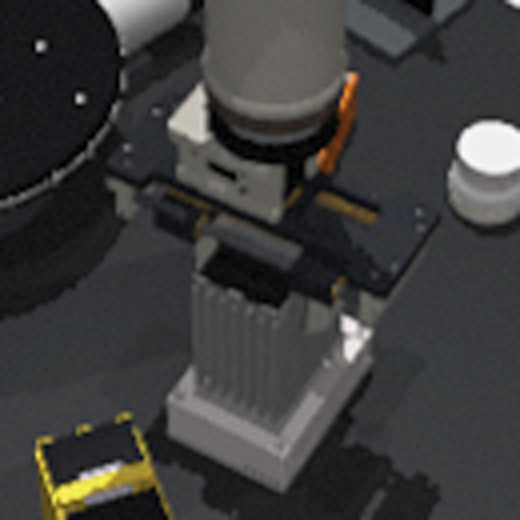

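Lift is good: width 59.5 mm and about 5 N of load. Now up and over to the scan pose.

Run:
```python
from workcell import arm,solver,eyes
from h import *
th=tool_in_h(0,0)
g=np.array([0,0,.027-arm.grasp_offset])
zt=.070+g[2]
x=C0.copy(); x[2]=zt+.21
print(arm.move_l(list(x),v=.15))
rf=Rfin(); 
print(solver.inverse_kinematics(list(MP+rf.apply(g)),q(rf*th)))
arm.move_to(list(MP+rf.apply(g)),q(rf*th))
arm.pause(.5)
s=arm.state(); print(s['time_s'],s['position'],s['gripper_width'],s['contact_force'],s['joints'].round(3))
for n in('side','top'):
    p=eyes.camera_params(n); im,D=eyes.capture(n); cv2.imwrite(f'pics/{n}4.png',im[:,:,::-1]); np.save(f'pics/{n}4_d.npy',D)
```

```text
False
[-0.14044925  0.25948989  0.13710517  2.00669662 -0.88739212  1.03756788
  0.46678996]
17.6583 [0.50669794 0.21718979 0.25631671] 0.059859620061051076 [ 0.50166395  0.32110621 -4.28828089] [-0.14   0.259  0.137  2.007 -0.887  1.038  0.467]
```

View pics/side4.png

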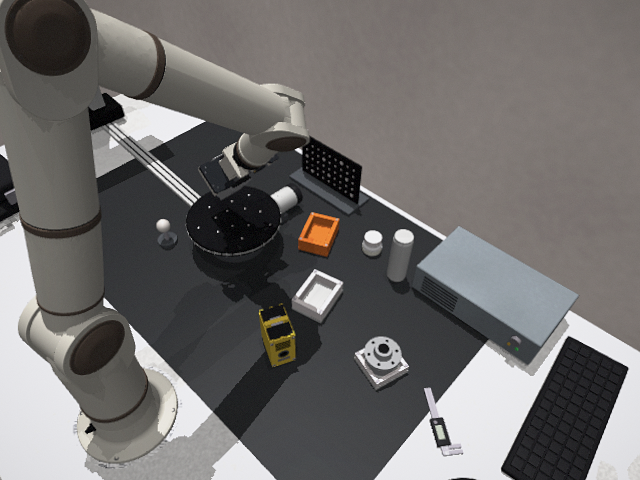

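View pics/top4.png

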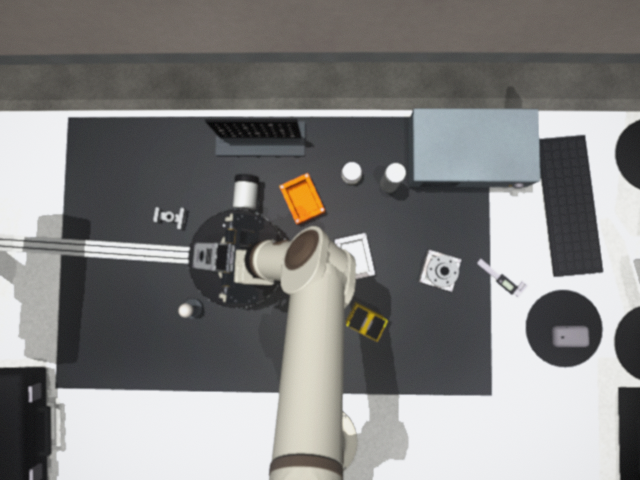

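The top view shows the housing at (210,256) with its front face up-left, towards the rail. I'll check its tilt by fitting a plane to the depth, and the covers with the wrist camera.

Run:
```python
from workcell import arm,solver,eyes
from h import *
p=eyes.camera_params('top'); D=np.load('pics/top4_d.npy')
rf=Rfin(); u,v,X=cloud(p,D); L=rf.inv().apply(X-MP)*1000
m=(abs(L[:,0]-45)<15)&(abs(L[:,1])<24)&(abs(L[:,2])<70)
A=np.c_[L[m][:,1:],np.ones(m.sum())]
c=np.linalg.lstsq(A,L[m][:,0],rcond=None)[0]; r=A@c-L[m][:,0]; k=abs(r)<4; c=np.linalg.lstsq(A[k],L[m][k,0],rcond=None)[0]
print('face fit: slopes deg',np.degrees(np.arctan(c[:2])),'x at centre',c[2],'n',m.sum(),'pt range',L[m].min(0),L[m].max(0))
n=rf.apply(np.array([1,-c[0],-c[1]])); n/=np.linalg.norm(n); print('normal',n,'el',np.degrees(np.arcsin(n[2])),'az',np.degrees(np.arctan2(n[1],n[0])))
im=cv2.imread('pics/top4.png'); cv2.imwrite('pics/ct4.png',cv2.resize(im[215:305,180:290],None,fx=6,fy=6,interpolation=cv2.INTER_CUBIC))
# rail azimuth from depth/brightness
t=cv2.imread('pics/top0.png',0); pts=[]
for col in range(70,185,5):
    w=np.where(t[225:275,col]>150)[0]
    if len(w): pts.append([col,225+(w.min()+w.max())/2])
Y=atz(p,pts,.014); f=np.polyfit(Y[:,1],Y[:,0],1); print('rail az',90-np.degrees(np.arctan(f[0])),'x at station y',np.polyval(f,.2225), np.std(Y[:,0]-np.polyval(f,Y[:,1])))
im,_=eyes.capture('wrist'); cv2.imwrite('pics/w4.png',im[:,:,::-1])
```

```text
face fit: slopes deg [ 0.20827063 -2.36209425] x at centre 46.79437208440757 n 603 pt range [ 30.04571547 -23.97437247 -59.71232918] [50.25282674 23.99820466 63.21990784]
normal [0.04796793 0.73734671 0.67380925] el 42.36174964549018 az 86.2778803503263
rail az 88.49560440794221 x at station y 0.5201062671139822 0.0062486845162596566
```

View pics/ct4.png

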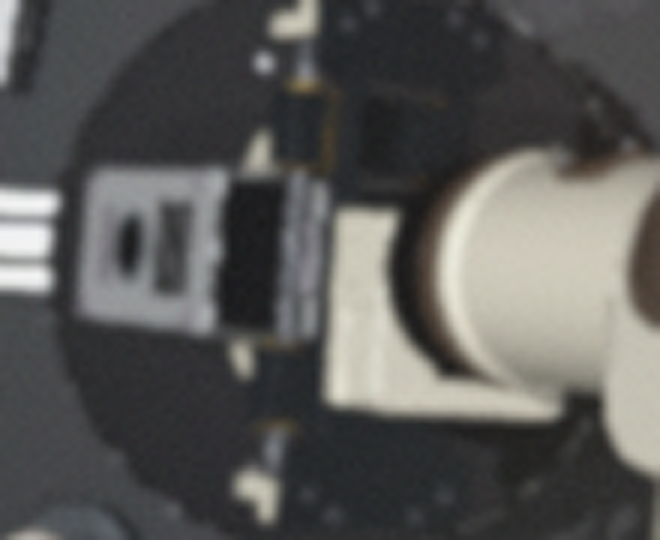

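View pics/w4.png

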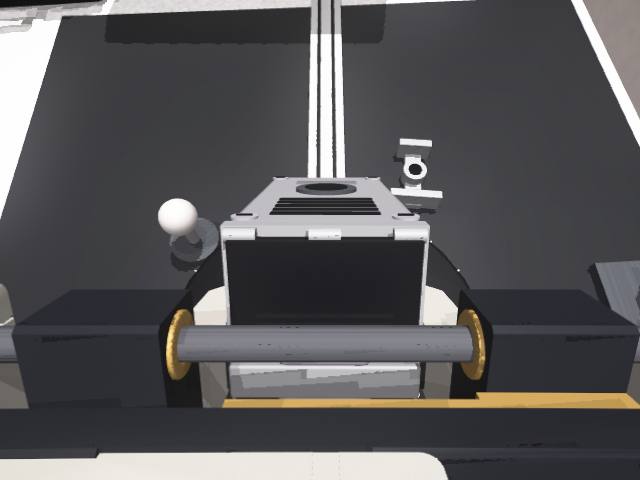

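Elevation fits at about 42° (target 40°) and azimuth at 86.3°. In the wrist view the rail runs straight away from the face, both covers look shut, and the vents and socket face the scanner. One last steadiness check, then I hand it in.

Run:
```python
from workcell import arm,ticket
arm.pause(.3)
s=arm.state(); print(s['time_s'],s['position'],s['gripper_width'],s['contact_force'],abs(s['joint_velocities']).max())
print(ticket.hand_in())
```

```text
18.1083 [0.5066756  0.2172139  0.25626055] 0.05994440862965273 [-0.40595158 -0.33067795 -5.09318512] 0.0010829436785168667
the job is handed in; nothing more can be done
None
```

I pressed both terminal covers shut in the nest, drew the housing straight up, and handed the job in at about 18 s with the housing held over the turntable. No verdict is reported on hand-in.

**Covers:** before the lift, depth readings put both covers flush, about 6 mm below the rib as they should be. In the scan pose I could see the front cover shut. The rear cover was mostly hidden by the gripper there, so I did not measure it again.

**Pose:** the housing centre was commanded to about (0.507, 0.2225, 0.25) m, which is 150 mm above the plate on the turntable axis. A plane fitted to the front face gave 42° elevation against the 40° wanted, and 86.3° azimuth.

**Rail direction:** my two estimates disagreed. The one I used gave 86.5°, and a second, noisier fit gave 88.5°. Both leave the front face within about 3° of the scanner.

**Grip:** the fingers were 59.9 mm apart on the 60 mm housing, carrying about 5 N, with joint speeds near zero.

**Bystanders:** they look unmoved in the pictures from before and after, though I did not measure them.

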